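Twist-lock a plant-support anchor in the bench rail and prove it

ROBOT

A 6-joint arm with a two-finger parallel gripper is mounted at the origin on the work surface. World frame = base frame: x ahead of the robot, y to its left, z up, the work surface at z = 0. Lengths are in m, angles in rad, forces in N, time in s.
With the tool pointing down it reaches from about 0.325 to 0.9 m from the base axis. Payload 6.1 kg.
Tool frame: the origin (TCP) lies on the centre line of the jaws, within the pads' length; the fingertips stand 14 mm ahead of it and the grasp point (between the pads) lies 5 mm behind it; z points along the fingers, y is the line along which they close (so a half turn about z gives the same grasp; the last joint's range is limited). The gripper opens to 85 mm and grips with 20 to 120 N. Pads are 22 mm wide; open, the fingers measure 114 mm over their backs; the gripper's body (76 mm by 85 mm) begins 54 mm behind the grasp point. The pads swing forward as they close: fully open they stand 13 mm farther back than shut.
Start: joints at [1.155, 0.22, 1.526, -0, 1.395, -0.126], TCP at [0.179, 0.599, 0.245] pointing down, gripper open.
Joint ranges: [-2.98, 2.98], [-0.91, 2.08], [0.09, 2.57], [-1.24, 4.39], [0.2, 2.65], [-2.68, 2.68]. Speed limits (rad/s): [2.57, 2.57, 3.01, 3.14, 3.14, 3.14].

INTERFACE

Orientations are given as a 3x3 rotation matrix whose columns are the frame's x, y, z axes.
In Python, from bench import get_obs, snapshot, calibration, finish_job gives the robot as it stands.
- The arm moves only by the tool send_rows, never from a script. Its argument "motion" is a list that holds one entry, the list of rows, each a list of 7 numbers: the turn, a rotation vector about the world's x, y, z in units of 0.5 rad (1.0 is 0.5 rad), then the shift along the world's x, y, z in units of 400 mm (1.0 is 400 mm), then the opening, from -1 (shut) to 1 (fully open). A call has 1 to 12 rows; each row is the pose to reach, as a shift and turn from the pose commanded when the call began; what a row does not reach only later rows make up. A row lasts 1/12 s, in which the tool goes at most 41.7 mm and 7.16 degrees, less where a joint would pass 70% of its speed; a pose out of reach is approached as far as the arm can. A call with a number of a shift or a turn outside -1 to 1 is refused whole. A call with a gripper value outside its range is refused whole. The fingers move at their own pace and stop on an object; "squeeze" is the grip in N (left out, the last holds). Time passes only in rows, so rows that repeat a pose let the fingers close. It gives the time, the measured TCP pose, the force, the opening and the grip force at its end, in the units of the state.
- get_obs(): the state, without advancing time (a new reading comes with each control period).
- snapshot(name): name is "side" or "top"; returns the picture (480x640x3 uint8, blue, green, red); there is no depth.
- calibration(name): a dict with "fx", "fy", "cx", "cy" (pixels), "origin" and "rotation" of the camera in the world. Camera axes: x right, y down, z forward; pixel columns grow to the right and rows downward; lengths in m; the calibration is good to about 2 mm. A picture is of the moment at which its call begins. calibration takes no time and is no camera call.
- finish_job(): hands the job in; it is judged then, once.
The state is a dict: "time": time; "joints": joint angles; "qvel": joint speeds; "effort": joint torques, N m; "tcp_pos": TCP position; "orientation": TCP orientation; "ft_force": force on the tool from outside, world axes, zero at the start; "moment": the same for the moment, N m; "gripper_width": finger opening in m; "finger_force": force on a finger pad.
Only numpy, scipy, OpenCV 4.12 (cv2) and the standard library are available. Lean on these libraries where they do the work, as an engineer would, in place of code of your own. Each camera call takes 0.05 s, during which the arm holds its last target. There are 200 camera calls.

TASK

Fit the twist-lock anchor in the bench rail midway, measured along the rail, between the tall round clay pot and the square black pot: foot down through the slot, then a quarter turn so that the foot and handle lie square across the rail. Then prove that it holds with a steady straight upward pull of about 12 N for a second, and leave it locked there with its flange resting on the rail. Leave the pots and the other things on the bench where they stand.

Things in the scene. Friction and masses are not known exactly. Their poses are not given: they have to be found in the camera images.
- anchor: Twist-lock anchor, about 0.24 kg (varies by a third), 88 mm high, loose, standing upright at the start. Origin at the centre of the underside of its foot, z up, x along foot and handle. Steel foot bar 50 mm (x) by 20 mm (y), z 0 to 10 mm; round neck 18 mm in diameter, z 10 to 20; dark round flange 60 mm in diameter, z 20 to 26; handle above.
- anchor_handle (a point): Point in the middle of the anchor's grey upright wing handle, 60 mm above the foot's underside. The handle is 60 mm long (x, parallel to the foot), 14 mm thick (y), from 26 to 88 mm above the underside; pinch it across its 14 mm.
- rail: Aluminium T-slot rail fixed to the bench, 460 mm long (y), 76 mm wide (x), 33 mm high. Origin at the centre of its underside. The slot mouth, 26 mm wide, runs the whole length on the middle line between two lips, z 27 to 33 mm; the channel below them is 64 mm wide, its floor at z 5 mm.
- rail_slot (a point): Middle of the slot mouth, level with the rail's top. The anchor's foot enters only lying along the rail. With the flange on the lips the foot's underside is 20 mm below this point and the foot's top 4 mm below the lips. Turned a quarter, either way, the foot lies under the lips: pulled up, it rises 4 mm and then bears rigidly on them.
- pot_round: Tall round clay pot with a seedling, 90 mm across the rim, 82 mm high (leaves to 145 mm), loose, 0.7 kg, one of three containers in a row along the far side of the rail, 115 mm from its middle line, spaced 130 mm apart in an order that varies. Origin at the centre of its underside, y parallel to the rail.
- pot_square: Square black pot with a seedling, 82 mm wide at the rim, 82 mm high (leaves to 135 mm), loose, 0.6 kg, in the same row; next to the round pot or with the low bowl pot between them. Origin at the centre of its underside, y parallel to the rail.
- bowl_pot: Low clay bowl pot with a seedling, 92 mm across, 40 mm high, loose, the third container of the row; not a reference. Origin at the centre of its underside.
- bowl: Shallow black dish of leaves, 200 mm across, 35 mm high, loose, bystander on the left. Origin at the centre of its underside.
- feed: White plastic bottle with black cap, 72 mm in diameter, 170 mm high, loose, bystander on the right. Origin at the centre of its underside.
- trowel: Hand trowel with wooden handle, 270 mm long, lying on the bench on the right, bystander. Origin on the bench near its middle (handle end 120 mm behind, blade tip 150 mm ahead), x towards the blade.

How it is judged:
By the outcome, as a careful person would: the job done as asked, in the order asked, and still so for the second after the job is handed in, with the robot touching nothing.
It also fails if it takes over 54 s, if anything falls off the work surface, if the arm or the gripper's body presses on something with over 40 N, if the wrist force passes 120 N, or if a joint passes its speed limit or range.

## Working session

There is one attempt and no reset: what is moved stays moved. The work goes in short steps, Python scripts to look and compute and a tool call to move; the robot and the scene stay as the last step left them, time stands still between calls to the robot, and variables do not carry over. Pictures are saved under pics/ and viewed, at most 10 in all, crops included, and the job is handed in when it is done.

Besides the shell and the picture viewer there is one more tool, called after "Call:" in YAML: its name, and indented under it one key for each argument. send_rows: Moves the arm, as the interface text tells. Its arguments: {"type":"object","properties":{"motion":{"type":"array"},"squeeze":{"type":"number"}},"required":["motion"]}

```bash
mkdir -p pics
python3 - <<'E'
from bench import *
import cv2,numpy as np
for n in("side","top"):
    cv2.imwrite(f"pics/{n}0.png",snapshot(n)); c=calibration(n); print(n,{k:np.round(v,4).tolist() for k,v in c.items()})
o=get_obs();print(o)
E
```

```text
side {'fx': 603.4475, 'fy': 603.4475, 'cx': 321.5011, 'cy': 249.9294, 'origin': [0.3608, -1.2366, 1.0779], 'rotation': [[0.9923, -0.0629, 0.1065], [-0.1225, -0.6214, 0.7739], [0.0175, -0.781, -0.6243]]}
top {'fx': 603.367, 'fy': 603.367, 'cx': 327.9251, 'cy': 235.5011, 'origin': [0.2636, -0.0404, 1.5956], 'rotation': [[-0.0289, -0.9826, 0.1832], [-0.9994, 0.0318, 0.013], [-0.0186, -0.1827, -0.983]]}
{'time': 0.1, 'joints': array([ 1.15487161e+00,  2.21130845e-01,  1.52751039e+00, -1.68055988e-05,
        1.39471673e+00, -1.26101299e-01]), 'qvel': array([-1.07056075e-03, -1.33021222e-03, -1.21824292e-03, -1.88426134e-04,
       -3.60213428e-04, -8.63267058e-05]), 'effort': array([ 1.54862952e-03, -4.98242426e+01, -3.90550625e+01,  1.21772082e-04,
        5.54832310e-03, -2.38214227e-06]), 'tcp_pos': array([0.17840794, 0.5984421 , 0.24431155]), 'orientation': array([[-9.58295127e-01,  2.85779568e-01, -6.98111003e-04],
       [ 2.85780347e-01,  9.58293778e-01, -1.62148421e-03],
       [ 2.05608374e-04, -1.75336682e-03, -9.99998442e-01]]), 'ft_force': array([ 0.50153175,  0.46400277, -0.35562258]), 'moment': array([-0.02288235, -0.01871502, -0.01747338]), 'finger_force': 0.0, 'gripper_width': 0.08496510249789849}
```

View pics/side0.png

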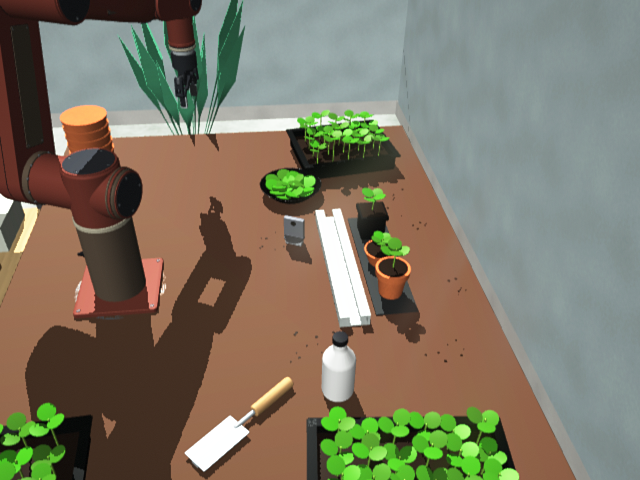

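View pics/top0.png

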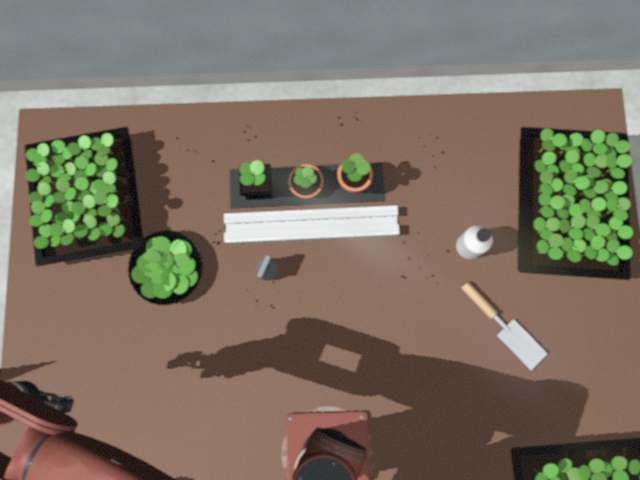

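The side picture shows the anchor at about (294,230), the rail from (335,212) to (352,322), and the black pot, bowl and round pot at (372,215), (376,250) and (393,275). The top picture shows the anchor at (266,267), the rail from (224,225) to (399,220), and the pots at (255,180), (306,181) and (355,175). The bowl pot stands between the other two. Next I'll enlarge both views.

Run:
```python
import cv2
a=cv2.imread("pics/top0.png")[150:290,210:410];cv2.imwrite("pics/tc.png",cv2.resize(a,None,fx=4,fy=4,interpolation=cv2.INTER_CUBIC))
a=cv2.imread("pics/side0.png")[180:330,270:430];cv2.imwrite("pics/sc.png",cv2.resize(a,None,fx=4,fy=4,interpolation=cv2.INTER_CUBIC))
```

```text
(no output)
```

View pics/tc.png

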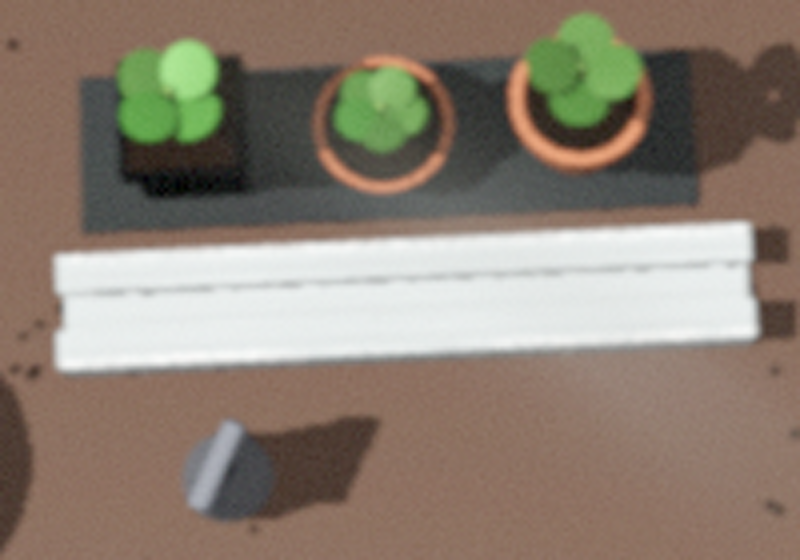

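View pics/sc.png

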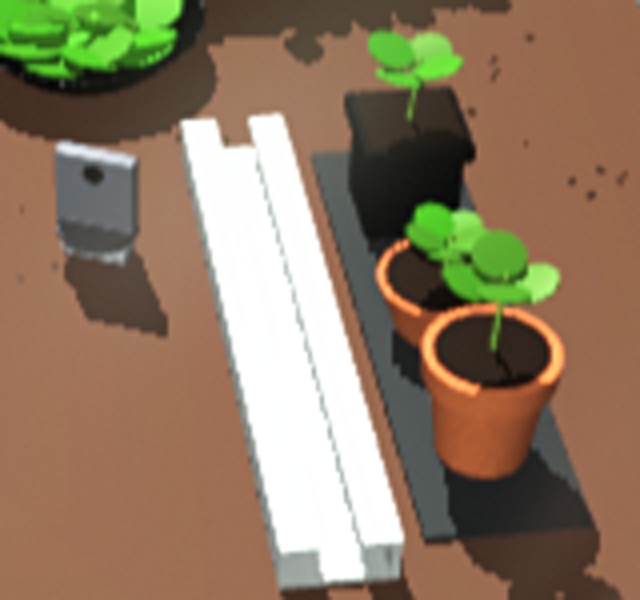

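The enlarged top view shows the handle's top bar from (232,425) to (200,505), the rail's top edges from (55,254) to (750,222) and (57,368) to (757,338), the round rim centred near (580,100), the bowl rim near (384,124), and the black pot from 120 to 243. The enlarged side view shows the handle's top edge from (58,143) to (137,156) and the round rim centre at (493,352).

```bash
cat > h.py <<'E'
from bench import *
import cv2,numpy as np
def ray(n,u,v):
    c=calibration(n); R=np.array(c["rotation"]); return np.array(c["origin"]),R@[(u-c["cx"])/c["fx"],(v-c["cy"])/c["fy"],1]
def plane(n,p,z):
    o,d=ray(n,*p); return o+d*(z-o[2])/d[2]
def tri(p,q):
    a,d=ray("top",*p);b,e=ray("side",*q)
    s=np.linalg.lstsq(np.c_[d,-e],b-a,rcond=None)[0]; P,Q=a+s[0]*d,b+s[1]*e
    return (P+Q)/2,np.linalg.norm(P-Q)
def proj(n,P):
    c=calibration(n);q=np.array(c["rotation"]).T@(np.asarray(P)-c["origin"]);return np.array([c["fx"]*q[0]/q[2]+c["cx"],c["fy"]*q[1]/q[2]+c["cy"]])
E
python3 - <<'E'
from h import *
np.set_printoptions(precision=4,suppress=True)
T=lambda x,y:(x/4+210-.375,y/4+150-.375); S=lambda x,y:(x/4+270-.375,y/4+180-.375)
for k,p,q in [("handle top",T(216,465),S(97,150)),("h left/far end",T(232,425),S(137,157)),("h near end",T(200,505),S(58,145)),
 ("round rim",T(580,100),S(493,352)),("bowl rim",T(384,124),S(440,276)),
 ("rail A nearrobot y+",T(57,368),S(182,124)),("rail B far y+",T(55,255),S(280,115)),("rail C far y-",T(750,222),S(404,546)),("rail D near y-",T(757,338),S(277,556))]:
    print(k,*tri(p,q))
print("planes top")
for k,p,z in [("handle",T(216,465),.088),("e1",T(232,425),.088),("e2",T(200,505),.088),("round",T(580,100),.082),("bowl",T(384,124),.04),("sqL",T(120,120),.082),("sqR",T(243,120),.082),("rA",T(57,368),.033),("rB",T(55,255),.033),("rC",T(750,222),.033),("rD",T(757,338),.033)]:
    print(k,plane("top",p,z))
print("planes side")
for k,p,z in [("handle",S(97,150),.088),("round",S(493,352),.082),("sq1",S(345,93),.082),("sq2",S(460,88),.082),("sq3",S(475,156),.082),("sq4",S(357,142),.082)]:
    print(k,plane("side",p,z))
# rail mask fit in top view
im=cv2.imread("pics/top0.png");m=(im.min(2)>165).astype(np.uint8)
for n in("top","side"):
    im=cv2.imread(f"pics/{n}0.png");g=im.min(2)
    m=np.zeros_like(g); 
    sl=(slice(200,250),slice(215,405)) if n=="top" else (slice(205,330),slice(310,375))
    m[sl]=(g[sl]>150); c=max(cv2.findContours(m,0,2)[0],key=cv2.contourArea)
    print(n,cv2.contourArea(c)); 
    if n=="top":
        b=cv2.boxPoints(cv2.minAreaRect(c)); print(np.array([plane("top",p,.033) for p in b]))
E
```

```text
handle top [0.4711 0.1439 0.089 ] 0.001527878087009117
h left/far end [0.4973 0.1337 0.0882] 0.0004070210018336953
h near end [0.4453 0.1543 0.0879] 0.003339824430303006
round rim [ 0.7034 -0.0942  0.0837] 0.0008366409233377756
bowl rim [0.7004 0.0353 0.0441] 0.005560290667522065
rail A nearrobot y+ [0.5461 0.256  0.0286] 0.004113016904191859
rail B far y+ [0.6216 0.257  0.0312] 0.004956686480493411
rail C far y- [ 0.6299 -0.206   0.0287] 0.003883300250425028
rail D near y- [ 0.5512 -0.2067  0.0291] 0.004139661212109413
planes top
handle [0.472  0.1441 0.088 ]
e1 [0.4972 0.1337 0.088 ]
e2 [0.4469 0.1544 0.088 ]
round [ 0.7044 -0.0943  0.082 ]
bowl [0.7045 0.0355 0.04  ]
sqL [0.7011 0.2053 0.082 ]
sqR [0.6984 0.1251 0.082 ]
rA [0.5473 0.2552 0.033 ]
rB [0.6238 0.2568 0.033 ]
rC [ 0.6309 -0.2056  0.033 ]
rD [ 0.5525 -0.2063  0.033 ]
planes side
handle [0.4704 0.1451 0.088 ]
round [ 0.7036 -0.0924  0.082 ]
sq1 [0.6582 0.2072 0.082 ]
sq2 [0.7438 0.2055 0.082 ]
sq3 [0.7369 0.12   0.082 ]
sq4 [0.6564 0.1451 0.082 ]
top 5069.5
[[ 0.6256  0.2611  0.033 ]
 [ 0.6326 -0.2074  0.033 ]
 [ 0.5506 -0.207   0.033 ]
 [ 0.5435  0.257   0.033 ]]
side 3245.0
```

The handle top triangulates to z = 0.088–0.089, which matches the text. The anchor is at (0.4715, 0.144) with yaw -0.39. The rail's middle is at x ≈ 0.588, and the target along it is y ≈ 0.034. I'll move above the anchor.

Call:
send_rows:
  motion:
    - [[0,0,-0.2,0.731,-1.0,0,1],[0,0,-0.2,0.731,-1.0,0,1],[0,0,-0.2,0.731,-1.0,0,1],[0,0,-0.2,0.731,-1.0,0,1],[0,0,-0.2,0.731,-1.0,0,1],[0,0,-0.2,0.731,-1.0,0,1],[0,0,-0.2,0.731,-1.0,0,1],[0,0,-0.2,0.731,-1.0,0,1],[0,0,-0.2,0.731,-1.0,0,1],[0,0,-0.2,0.731,-1.0,0,1],[0,0,-0.2,0.731,-1.0,0,1],[0,0,-0.2,0.731,-1.0,0,1]]
  squeeze: 60

```text
time: 1.1
tcp_pos: [0.4718, 0.1966, 0.2451]
orientation: [[-0.925, 0.381, -0.0], [0.381, 0.925, -0.0], [-0.0, -0.0, -1.0]]
ft_force: [0.3, -0.3, 0.0]
gripper_width: 0.0854
finger_force: 0.0
```

Call:
send_rows:
  motion:
    - [[0,0,0,0,-0.1375,-0.05,1],[0,0,0,0,-0.1375,-0.15,1],[0,0,0,0,-0.1375,-0.2,1],[0,0,0,0,-0.1375,-0.25,1],[0,0,0,0,-0.1375,-0.3,1],[0,0,0,0,-0.1375,-0.35,1],[0,0,0,0,-0.1375,-0.4,1],[0,0,0,0,-0.1375,-0.44,1],[0,0,0,0,-0.1375,-0.475,1],[0,0,0,0,-0.1375,-0.475,1],[0,0,0,0,-0.1375,-0.475,1]]

```text
time: 2.02
tcp_pos: [0.47, 0.1438, 0.0545]
orientation: [[-0.925, 0.38, -0.003], [0.38, 0.925, -0.0], [0.002, -0.001, -1.0]]
ft_force: [-0.1, 0.6, 0.1]
gripper_width: 0.0852
finger_force: 0.0
```

Call:
send_rows:
  motion:
    - [[0,0,0,0,0,0,-0.4],[0,0,0,0,0,0,-0.7],[0,0,0,0,0,0,-1],[0,0,0,0,0,0,-1],[0,0,0,0,0,0,-1],[0,0,0,0,0,0,-1],[0,0,0,0,0,0,-1],[0,0,0,0,0,0,-1],[0,0,0,0,0,0,-1],[0,0,0,0,0,0,-1]]

```text
time: 2.85
tcp_pos: [0.4714, 0.1439, 0.0558]
orientation: [[-0.925, 0.38, 0.001], [0.38, 0.925, 0.0], [-0.001, 0.0, -1.0]]
ft_force: [-0.3, 0.3, 5.3]
gripper_width: 0.0134
finger_force: 59.2
```

Call:
send_rows:
  motion:
    - [[0,0,0,0,0,0.06,-1],[0,0,0,0,0,0.14,-1],[0,0,0,0,0,0.23,-1],[0,0,-0.25,0,0,0.25,-1],[0,0,-0.5,0,0,0.25,-1],[0,0,-0.74,0,0,0.25,-1],[0,0,-0.98,0,0,0.25,-1],[0,0,-0.98,0,0,0.25,-1]]

```text
time: 3.52
tcp_pos: [0.4703, 0.1439, 0.1546]
orientation: [[-0.634, 0.773, -0.001], [0.773, 0.634, -0.0], [0.001, -0.001, -1.0]]
ft_force: [0.1, 0.2, -0.7]
gripper_width: 0.0134
finger_force: 58.9
```

Call:
send_rows:
  motion:
    - [[0,0,-0.2,0.05,-0.05,0,-1],[0,0,-0.4,0.1,-0.1,0,-1],[0,0,-0.6,0.16,-0.15,0,-1],[0,0,-0.8,0.22,-0.21,0,-1],[0,0,-0.98,0.27,-0.26,0,-1],[0,0,-0.98,0.29,-0.275,0,-1],[0,0,-0.98,0.29,-0.275,0,-1]]

```text
time: 4.1
tcp_pos: [0.5881, 0.0322, 0.1545]
orientation: [[-0.201, 0.98, -0.0], [0.98, 0.201, -0.0], [-0.0, -0.001, -1.0]]
ft_force: [-0.6, 0.5, -1.1]
gripper_width: 0.0129
finger_force: 59.0
```

Call:
send_rows:
  motion:
    - [[0,0,-0.2,0,0,0,-1],[0,0,-0.38,0,0,0,-1],[0,0,-0.38,0,0,0,-1],[0,0,-0.38,0,0,0,-1]]

```text
time: 4.43
tcp_pos: [0.5859, 0.0349, 0.1547]
orientation: [[-0.017, 1.0, -0.001], [1.0, 0.017, 0.0], [0.0, -0.001, -1.0]]
ft_force: [-0.3, -0.4, -1.2]
gripper_width: 0.0133
finger_force: 59.0
```

Run:
```python
from bench import *
import cv2,numpy as np
t=snapshot("top");s=snapshot("side");cv2.imwrite("pics/t1.png",t);cv2.imwrite("pics/s1.png",s)
a=cv2.resize(s[160:330,270:430],None,fx=3.5,fy=3.5,interpolation=cv2.INTER_CUBIC)
cv2.imwrite("pics/s1c.png",a);o=get_obs();print(o["tcp_pos"],o["orientation"],o["ft_force"],o["moment"],o["joints"])
```

```text
[0.58637092 0.03468664 0.15509615] [[-1.56782592e-02  9.99876878e-01 -6.48245901e-04]
 [ 9.99877059e-01  1.56784119e-02  2.31188966e-04]
 [ 2.41323968e-04 -6.44541565e-04 -9.99999763e-01]] [ 0.1935595   0.19264299 -1.03911862] [-0.01255849 -0.00107863 -0.04790786] [-7.52275055e-02  2.11739381e-01  1.71204651e+00  1.93714533e-04
  1.21847055e+00 -9.09733930e-02]
```

View pics/s1c.png

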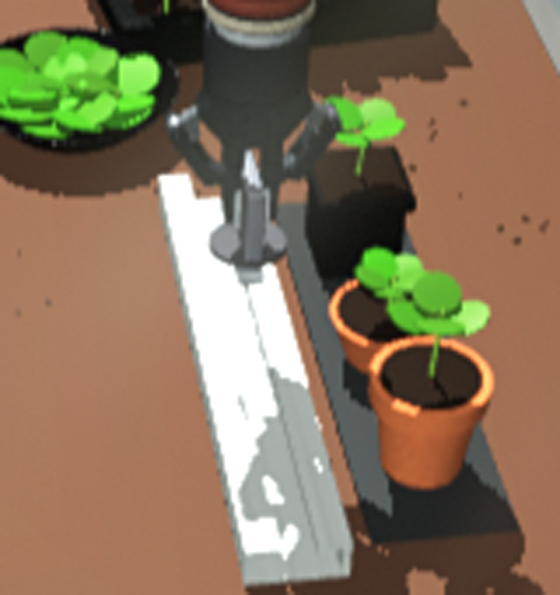

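The anchor hangs upright above the rail with its foot end at about (250,277) in the crop. I'll check its lateral position against the rail in this same camera.

Run:
```python
from h import *
np.set_printoptions(precision=4,suppress=True)
S=lambda x,y:(x/4+270-.375,y/4+180-.375); C=lambda x,y:(x/3.5+270-.36,y/3.5+160-.36)
for k,p,z in [("A",S(182,124),.033),("B",S(280,115),.033),("C",S(404,546),.033),("D",S(277,556),.033)]: print("side rail",k,plane("side",p,z))
for k,p,z in [("footL",C(238,270),.11),("footR",C(263,270),.11),("flangeL",C(209,241),.123),("flangeR",C(288,241),.123)]: print(k,plane("side",p,z))
for n in("side","top"):
    print(n,"expect foot end",proj(n,[.587,.0095,.105]),"flange c",proj(n,[.587,.0345,.123]))
print(C(250,277),C(248.5,241))
```

```text
side rail A [0.5432 0.2492 0.033 ]
side rail B [0.6186 0.2538 0.033 ]
side rail C [ 0.6268 -0.2105  0.033 ]
side rail D [ 0.5484 -0.2109  0.033 ]
footL [0.5752 0.0142 0.11  ]
footR [0.594  0.0123 0.11  ]
flangeL [0.5556 0.0354 0.123 ]
flangeR [0.6153 0.0295 0.123 ]
side expect foot end [342.2359 239.0803] flange c [341.0981 228.0015]
top expect foot end [315.5015 218.1835] flange c [305.2259 216.9856]
(341.06857142857143, 238.78285714285713) (340.64, 228.49714285714285)
```

Call:
send_rows:
  motion:
    - [[0,0,0,0,0,-0.05,-1],[0,0,0,0,0,-0.1,-1],[0,0,0,0,0,-0.14,-1],[0,0,0,0,0,-0.16,-1],[0,0,0,0,0,-0.17,-1],[0,0,0,0,0,-0.18,-1],[0,0,0,0,0,-0.185,-1],[0,0,0,0,0,-0.185,-1]]

```text
time: 5.2
tcp_pos: [0.5874, 0.0339, 0.0818]
orientation: [[-0.011, 1.0, 0.001], [1.0, 0.011, -0.0], [-0.0, 0.001, -1.0]]
ft_force: [-0.1, -0.2, -1.5]
gripper_width: 0.0135
finger_force: 58.9
```

Call:
send_rows:
  motion:
    - [[0,0,0,0,0,-0.01,-1],[0,0,0,0,0,-0.02,-1],[0,0,0,0,0,-0.03,-1],[0,0,0,0,0,-0.03,-1],[0,0,0,0,0,-0.03,-1]]

```text
time: 5.62
tcp_pos: [0.5868, 0.0339, 0.0691]
orientation: [[-0.011, 1.0, -0.0], [1.0, 0.011, 0.0], [0.0, -0.0, -1.0]]
ft_force: [0.1, -0.6, -1.7]
gripper_width: 0.0133
finger_force: 59.0
```

Call:
send_rows:
  motion:
    - [[0,0,0.2,0,0,0,-1],[0,0,0.4,0,0,0,-1],[0,0,0.6,0,0,0,-1],[0,0,0.787,0,0,0,-1],[0,0,0.787,0,0,0,-1]]

```text
time: 6.03
tcp_pos: [0.5869, 0.034, 0.0693]
orientation: [[-0.397, 0.918, -0.0], [0.918, 0.397, 0.0], [0.0, -0.0, -1.0]]
ft_force: [0.3, -0.2, -1.8]
gripper_width: 0.0132
finger_force: 58.9
```

Call:
send_rows:
  motion:
    - [[0,0,0.2,0,0,0,-1],[0,0,0.4,0,0,0,-1],[0,0,0.6,0,0,0,-1],[0,0,0.787,0,0,0,-1],[0,0,0.787,0,0,0,-1]]

```text
time: 6.45
tcp_pos: [0.5869, 0.034, 0.0693]
orientation: [[-0.716, 0.698, -0.0], [0.698, 0.716, 0.0], [0.0, -0.0, -1.0]]
ft_force: [0.7, -0.6, -1.8]
gripper_width: 0.0135
finger_force: 58.9
```

Call:
send_rows:
  motion:
    - [[0,0,0.2,0,0,0,-1],[0,0,0.4,0,0,0,-1],[0,0,0.6,0,0,0,-1],[0,0,0.787,0,0,0,-1],[0,0,0.787,0,0,0,-1]]

```text
time: 6.87
tcp_pos: [0.5869, 0.0339, 0.0693]
orientation: [[-0.928, 0.372, -0.0], [0.372, 0.928, 0.0], [0.0, -0.0, -1.0]]
ft_force: [0.1, -0.0, -2.0]
gripper_width: 0.0134
finger_force: 58.9
```

Call:
send_rows:
  motion:
    - [[0,0,0.2,0,0,0,-1],[0,0,0.4,0,0,0,-1],[0,0,0.6,0,0,0,-1],[0,0,0.787,0,0,0,-1],[0,0,0.787,0,0,0,-1],[0,0,0.787,0,0,0,-1]]

```text
time: 7.37
tcp_pos: [0.587, 0.034, 0.0693]
orientation: [[-1.0, -0.007, -0.0], [-0.007, 1.0, 0.0], [0.0, 0.0, -1.0]]
ft_force: [0.5, 0.2, -1.4]
gripper_width: 0.0134
finger_force: 58.9
```

Call:
send_rows:
  motion:
    - [[0,0,0,0,0,0.0025,-1],[0,0,0,0,0,0.005,-1],[0,0,0,0,0,0.0065,-1],[0,0,0,0,0,0.0065,-1],[0,0,0,0,0,0.0065,-1]]

```text
time: 7.78
tcp_pos: [0.5871, 0.0339, 0.072]
orientation: [[-1.0, -0.013, 0.0], [-0.013, 1.0, -0.0], [-0.0, -0.0, -1.0]]
ft_force: [-0.7, -0.0, -1.4]
gripper_width: 0.0132
finger_force: 58.9
```

Call:
send_rows:
  motion:
    - [[0,0,0,0,0,0.0005,-1],[0,0,0,0,0,0.001,-1],[0,0,0,0,0,0.001,-1]]

```text
time: 8.03
tcp_pos: [0.587, 0.0339, 0.0723]
orientation: [[-1.0, -0.014, 0.0], [-0.014, 1.0, -0.0], [-0.0, -0.0, -1.0]]
ft_force: [-0.5, 0.4, -1.6]
gripper_width: 0.0135
finger_force: 58.9
```

Call:
send_rows:
  motion:
    - [[0,0,0,0,0,0.0005,-1],[0,0,0,0,0,0.001,-1],[0,0,0,0,0,0.001,-1]]

```text
time: 8.28
tcp_pos: [0.5869, 0.0339, 0.0726]
orientation: [[-1.0, -0.014, -0.0], [-0.014, 1.0, 0.0], [0.0, 0.0, -1.0]]
ft_force: [0.1, -0.7, -1.0]
gripper_width: 0.0136
finger_force: 58.8
```

Call:
send_rows:
  motion:
    - [[0,0,0,0,0,0.0005,-1],[0,0,0,0,0,0.001,-1],[0,0,0,0,0,0.001,-1]]

```text
time: 8.53
tcp_pos: [0.5869, 0.0339, 0.0727]
orientation: [[-1.0, -0.014, -0.0], [-0.014, 1.0, 0.0], [0.0, 0.0, -1.0]]
ft_force: [2.2, -0.3, -6.2]
gripper_width: 0.0132
finger_force: 58.5
```

Call:
send_rows:
  motion:
    - [[0,0,0,0,0,0.0005,-1],[0,0,0,0,0,0.001,-1],[0,0,0,0,0,0.001,-1]]

```text
time: 8.78
tcp_pos: [0.5869, 0.0339, 0.0727]
orientation: [[-1.0, -0.014, -0.0], [-0.014, 1.0, 0.0], [0.0, 0.0, -1.0]]
ft_force: [4.8, -0.2, -12.1]
gripper_width: 0.0135
finger_force: 58.4
```

Call:
send_rows:
  motion:
    - [[0,0,0,0.0005,0,0.0001,-1],[0,0,0,0.0008,0,0.0002,-1],[0,0,0,0.0008,0,0.0002,-1]]

```text
time: 9.03
tcp_pos: [0.5869, 0.034, 0.0727]
orientation: [[-1.0, -0.014, -0.001], [-0.014, 1.0, 0.0], [0.001, 0.0, -1.0]]
ft_force: [5.9, 0.0, -14.8]
gripper_width: 0.0132
finger_force: 58.4
```

Call:
send_rows:
  motion:
    - [[0,0,0,-0.0008,0,-0.0002,-1],[0,0,0,-0.0008,0,-0.0002,-1],[0,0,0,-0.0008,0,-0.0002,-1],[0,0,0,-0.0008,0,-0.0002,-1]]

```text
time: 9.37
tcp_pos: [0.5868, 0.0339, 0.0727]
orientation: [[-1.0, -0.014, -0.0], [-0.014, 1.0, 0.0], [0.0, 0.0, -1.0]]
ft_force: [6.1, 0.1, -16.0]
gripper_width: 0.0132
finger_force: 58.4
```

Call:
send_rows:
  motion:
    - [[0,0,0,0.0005,0,-0.0005,-1],[0,0,0,0.001,0,-0.0005,-1],[0,0,0,0.001,0,-0.0005,-1],[0,0,0,0.001,0,-0.0005,-1],[0,0,0,0.001,0,-0.0005,-1],[0,0,0,0.001,0,-0.0005,-1]]

```text
time: 9.87
tcp_pos: [0.587, 0.0339, 0.0728]
orientation: [[-1.0, -0.014, -0.001], [-0.014, 1.0, 0.0], [0.001, 0.0, -1.0]]
ft_force: [4.9, -0.4, -16.3]
gripper_width: 0.0131
finger_force: 58.4
```

Call:
send_rows:
  motion:
    - [[0,0,0,0.0005,0,-0.001,-1],[0,0,0,0.001,0,-0.001,-1],[0,0,0,0.001,0,-0.0005,-1],[0,0,0,0.001,0,-0.0005,-1]]

```text
time: 10.2
tcp_pos: [0.5871, 0.034, 0.0728]
orientation: [[-1.0, -0.014, -0.002], [-0.014, 1.0, 0.0], [0.002, 0.0, -1.0]]
ft_force: [0.2, -0.1, -12.3]
gripper_width: 0.0134
finger_force: 58.7
```

Clean now: 12.3 N straight up. I'll hold it for over a second.

Call:
send_rows:
  motion:
    - [[0,0,0,0,0,0,-1],[0,0,0,0,0,0,-1],[0,0,0,0,0,0,-1],[0,0,0,0,0,0,-1]]

```text
time: 10.53
tcp_pos: [0.5871, 0.0339, 0.0728]
orientation: [[-1.0, -0.014, -0.002], [-0.014, 1.0, 0.0], [0.002, 0.0, -1.0]]
ft_force: [-1.6, -1.0, -13.4]
gripper_width: 0.0134
finger_force: 58.7
```

Call:
send_rows:
  motion:
    - [[0,0,0,-0.0003,0,-0.0002,-1],[0,0,0,-0.0003,0,-0.0002,-1],[0,0,0,-0.0003,0,-0.0002,-1],[0,0,0,-0.0003,0,-0.0002,-1]]

```text
time: 10.87
tcp_pos: [0.5871, 0.0339, 0.0728]
orientation: [[-1.0, -0.014, -0.001], [-0.014, 1.0, 0.0], [0.001, 0.0, -1.0]]
ft_force: [-3.1, -0.4, -11.5]
gripper_width: 0.0134
finger_force: 58.7
```

Call:
send_rows:
  motion:
    - [[0,0,0,0,0,0,-1],[0,0,0,0,0,0,-1],[0,0,0,0,0,0,-1],[0,0,0,0,0,0,-1]]

```text
time: 11.2
tcp_pos: [0.5872, 0.034, 0.0728]
orientation: [[-1.0, -0.014, -0.001], [-0.014, 1.0, 0.0], [0.001, 0.0, -1.0]]
ft_force: [-5.9, -0.9, -11.4]
gripper_width: 0.0135
finger_force: 58.7
```

Call:
send_rows:
  motion:
    - [[0,0,0,0,0,0,-1],[0,0,0,0,0,0,-1],[0,0,0,0,0,0,-1],[0,0,0,0,0,0,-1]]

```text
time: 11.53
tcp_pos: [0.5872, 0.034, 0.0727]
orientation: [[-1.0, -0.014, -0.001], [-0.014, 1.0, 0.0], [0.001, 0.0, -1.0]]
ft_force: [-5.0, -0.4, -11.6]
gripper_width: 0.0131
finger_force: 58.7
```

The vertical pull held, but a side load crept in. There is time left, so I'll trim x and hold again.

Call:
send_rows:
  motion:
    - [[0,0,0,-0.001,0,0,-1],[0,0,0,-0.001,0,0,-1],[0,0,0,-0.0007,0,0,-1]]

```text
time: 11.78
tcp_pos: [0.5871, 0.034, 0.0728]
orientation: [[-1.0, -0.014, -0.001], [-0.014, 1.0, 0.0], [0.001, 0.0, -1.0]]
ft_force: [-4.3, 0.2, -13.3]
gripper_width: 0.0134
finger_force: 58.7
```

Call:
send_rows:
  motion:
    - [[0,0,0,-0.0006,0,-0.0002,-1],[0,0,0,-0.0006,0,-0.0002,-1],[0,0,0,-0.0004,0,-0.0002,-1]]

```text
time: 12.03
tcp_pos: [0.5871, 0.0339, 0.0728]
orientation: [[-1.0, -0.014, -0.0], [-0.014, 1.0, 0.0], [0.0, 0.0, -1.0]]
ft_force: [-3.6, 0.1, -15.5]
gripper_width: 0.0132
finger_force: 58.7
```

Call:
send_rows:
  motion:
    - [[0,0,0,-0.0003,0,-0.0008,-1],[0,0,0,-0.0003,0,-0.0008,-1],[0,0,0,-0.0002,0,-0.0005,-1]]

```text
time: 12.28
tcp_pos: [0.5871, 0.034, 0.0728]
orientation: [[-1.0, -0.014, -0.0], [-0.014, 1.0, 0.0], [0.0, 0.0, -1.0]]
ft_force: [-4.4, 0.3, -14.1]
gripper_width: 0.0133
finger_force: 58.7
```

Call:
send_rows:
  motion:
    - [[0,0,0,-0.0015,0,-0.001,-1],[0,0,0,-0.0015,0,-0.001,-1],[0,0,0,-0.0015,0,-0.001,-1],[0,0,0,-0.0015,0,-0.001,-1],[0,0,0,0,0,0,-1],[0,0,0,0,0,0,-1]]

```text
time: 12.78
tcp_pos: [0.5871, 0.0339, 0.0728]
orientation: [[-1.0, -0.014, -0.0], [-0.014, 1.0, 0.0], [0.0, 0.0, -1.0]]
ft_force: [-2.9, -0.3, -11.1]
gripper_width: 0.0135
finger_force: 58.8
```

Call:
send_rows:
  motion:
    - [[0,0,0,-0.003,0,0.0003,-1],[0,0,0,-0.003,0,0.0003,-1],[0,0,0,-0.003,0,0.0003,-1],[0,0,0,-0.003,0,0.0003,-1],[0,0,0,0,0,0,-1],[0,0,0,0,0,0,-1]]

```text
time: 13.28
tcp_pos: [0.5871, 0.0339, 0.0728]
orientation: [[-1.0, -0.014, -0.001], [-0.014, 1.0, 0.0], [0.001, 0.0, -1.0]]
ft_force: [0.7, -0.1, -14.7]
gripper_width: 0.0135
finger_force: 59.2
```

Call:
send_rows:
  motion:
    - [[0,0,0,0.0002,0,-0.001,-1],[0,0,0,0.0002,0,-0.001,-1],[0,0,0,0.0002,0,-0.001,-1],[0,0,0,0,0,0,-1],[0,0,0,0,0,0,-1]]

```text
time: 13.7
tcp_pos: [0.5871, 0.0339, 0.0728]
orientation: [[-1.0, -0.014, -0.0], [-0.014, 1.0, -0.0], [0.0, -0.0, -1.0]]
ft_force: [-1.8, 0.1, -12.0]
gripper_width: 0.0133
finger_force: 59.4
```

Call:
send_rows:
  motion:
    - [[0,0,0,0,0,0,-1],[0,0,0,0,0,0,-1],[0,0,0,0,0,0,-1],[0,0,0,0,0,0,-1],[0,0,0,0,0,0,-1],[0,0,0,0,0,0,-1]]

```text
time: 14.2
tcp_pos: [0.5871, 0.0339, 0.0728]
orientation: [[-1.0, -0.014, -0.0], [-0.014, 1.0, -0.0], [0.0, -0.0, -1.0]]
ft_force: [-1.1, -0.1, -11.2]
gripper_width: 0.0133
finger_force: 59.5
```

Call:
send_rows:
  motion:
    - [[0,0,0,0,0,0,-1],[0,0,0,0,0,0,-1],[0,0,0,0,0,0,-1],[0,0,0,0,0,0,-1],[0,0,0,0,0,0,-1],[0,0,0,0,0,0,-1],[0,0,0,0,0,0,-1],[0,0,0,0,0,0,-1]]

```text
time: 14.87
tcp_pos: [0.5871, 0.0339, 0.0728]
orientation: [[-1.0, -0.014, -0.0], [-0.014, 1.0, -0.0], [0.0, -0.0, -1.0]]
ft_force: [-2.0, -0.5, -10.9]
gripper_width: 0.0132
finger_force: 59.6
```

Call:
send_rows:
  motion:
    - [[0,0,0,0,0,0.0007,-1],[0,0,0,0,0,0.0007,-1],[0,0,0,0,0,0.0007,-1],[0,0,0,0,0,0.0001,-1],[0,0,0,0,0,0.0001,-1]]

```text
time: 15.28
tcp_pos: [0.5871, 0.0339, 0.0728]
orientation: [[-1.0, -0.014, -0.0], [-0.014, 1.0, 0.0], [0.0, 0.0, -1.0]]
ft_force: [-1.8, 0.5, -11.2]
gripper_width: 0.0135
finger_force: 59.6
```

Call:
send_rows:
  motion:
    - [[0,0,0,0,0,0,-1],[0,0,0,0,0,0,-1],[0,0,0,0,0,0,-1],[0,0,0,0,0,0,-1],[0,0,0,0,0,0,-1],[0,0,0,0,0,0,-1],[0,0,0,0,0,0,-1],[0,0,0,0,0,0,-1]]

```text
time: 15.95
tcp_pos: [0.5871, 0.0339, 0.0728]
orientation: [[-1.0, -0.014, -0.0], [-0.014, 1.0, -0.0], [0.0, -0.0, -1.0]]
ft_force: [-1.6, -0.4, -11.8]
gripper_width: 0.0136
finger_force: 59.6
```

Call:
send_rows:
  motion:
    - [[0,0,0,0,0,0,-1],[0,0,0,0,0,0,-1],[0,0,0,0,0,0,-1],[0,0,0,0,0,0,-1],[0,0,0,0,0,0,-1],[0,0,0,0,0,0,-1],[0,0,0,0,0,0,-1],[0,0,0,0,0,0,-1]]

```text
time: 16.62
tcp_pos: [0.5871, 0.0339, 0.0727]
orientation: [[-1.0, -0.014, -0.0], [-0.014, 1.0, -0.0], [0.0, -0.0, -1.0]]
ft_force: [-2.9, -0.3, -11.6]
gripper_width: 0.0128
finger_force: 59.6
```

Call:
send_rows:
  motion:
    - [[0,0,0,0,0,-0.003,-1],[0,0,0,0,0,-0.006,-1],[0,0,0,0,0,-0.009,-1],[0,0,0,0,0,-0.01,-1],[0,0,0,0,0,-0.01,-1],[0,0,0,0,0,-0.01,-1]]

```text
time: 17.12
tcp_pos: [0.588, 0.0339, 0.0696]
orientation: [[-1.0, -0.014, 0.002], [-0.014, 1.0, -0.0], [-0.002, -0.0, -1.0]]
ft_force: [0.9, 0.5, -2.2]
gripper_width: 0.0129
finger_force: 60.9
```

Call:
send_rows:
  motion:
    - [[0,0,0,0,0,-0.0005,-1],[0,0,0,0,0,-0.001,-1],[0,0,0,0,0,-0.001,-1],[0,0,0,0,0,-0.001,-1],[0,0,0,0,0,-0.001,-1],[0,0,0,0,0,-0.001,-1]]

```text
time: 17.62
tcp_pos: [0.5875, 0.0339, 0.0688]
orientation: [[-1.0, -0.014, 0.001], [-0.014, 1.0, -0.0], [-0.001, -0.0, -1.0]]
ft_force: [-0.1, 0.4, 1.5]
gripper_width: 0.0131
finger_force: 61.6
```

Force has gone to +1.5 N, so the flange is on the lips. I'll open and rise.

Call:
send_rows:
  motion:
    - [[0,0,0,0,0,0,-0.5],[0,0,0,0,0,0,0],[0,0,0,0,0,0,0.5],[0,0,0,0,0,0,1],[0,0,0,0,0,0,1],[0,0,0,0,0,0,1],[0,0,0,0,0,0,1],[0,0,0,0,0,0,1]]

```text
time: 18.28
tcp_pos: [0.5871, 0.0339, 0.0684]
orientation: [[-1.0, -0.014, -0.0], [-0.014, 1.0, -0.0], [0.0, -0.0, -1.0]]
ft_force: [-0.1, -0.3, 0.4]
gripper_width: 0.0853
finger_force: 0.0
```

Call:
send_rows:
  motion:
    - [[0,0,0,0,0,0.04,1],[0,0,0,0,0,0.1,1],[0,0,0,0,0,0.2,1],[0,0,0,0,0,0.3,1],[0,0,0,-0.1,0,0.35,1],[0,0,0,-0.2,0,0.4,1],[0,0,0,-0.3,0.08,0.4,1],[0,0,0,-0.4,0.16,0.4,1],[0,0,0,-0.4,0.25,0.4,1],[0,0,0,-0.4,0.35,0.4,1],[0,0,0,-0.4,0.45,0.4,1],[0,0,0,-0.4,0.5,0.4,1]]

```text
time: 19.28
tcp_pos: [0.4264, 0.2369, 0.2291]
orientation: [[-1.0, -0.015, 0.002], [-0.015, 1.0, 0.002], [-0.002, 0.002, -1.0]]
ft_force: [0.6, -0.2, 0.1]
gripper_width: 0.0856
finger_force: 0.0
```

Run:
```python
from bench import *
import cv2,numpy as np
t=snapshot("top");s=snapshot("side")
a=cv2.resize(t[150:290,210:410],(600,420),interpolation=cv2.INTER_CUBIC);b=cv2.resize(s[180:330,230:430],(600,450),interpolation=cv2.INTER_CUBIC)
cv2.imwrite("pics/t2.png",a);cv2.imwrite("pics/s2.png",b);print(get_obs()["tcp_pos"],get_obs()["ft_force"])
```

```text
[0.4264701  0.23761201 0.22874593] [-0.71602407 -0.500785   -0.44042293]
```

View pics/t2.png

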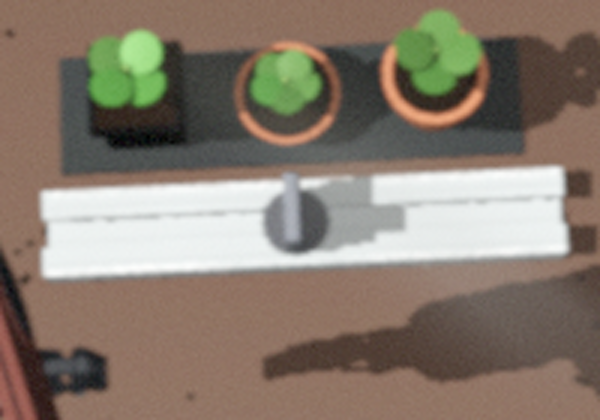

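View pics/s2.png

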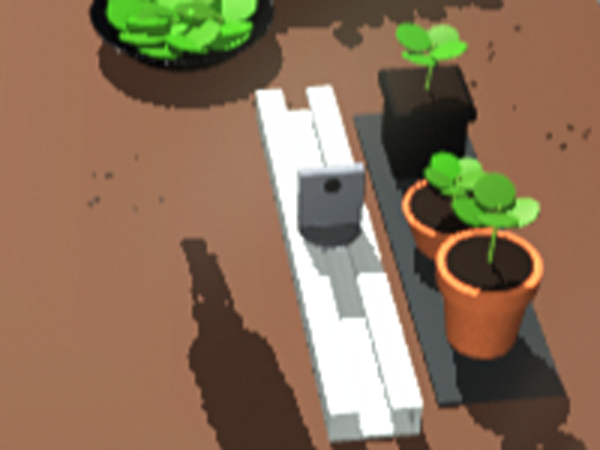

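The anchor sits at (297,221) in the top crop, beside the bowl pot. Its handle is square across the rail, the flange is flat on the lips, and the pots haven't moved. I'll do a quick numeric check before handing in.

Run:
```python
from h import *
p=plane("top",(291.5/3+210-.33,208/3+150-.33),.101);f=plane("top",(297/3+210-.33,221/3+150-.33),.039);print(p,f)
if abs(f[1]-.034)<.005: print(finish_job())
```

```text
[0.58646588 0.03164937 0.101     ] [0.58802319 0.03006468 0.039     ]
the job is handed in; nothing more can be done
None
```

The anchor is locked square across the rail beside the bowl pot, at the measured midpoint y ≈ 0.034 m (2–4 mm off in a rough final picture check); it held a steady pull of about 11–12 N for over a second (earlier tries peaked at 16 N with up to 6 N side load), its flange is back on the lips, the pots are undisturbed, and the job is handed in.

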